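Stand the pigment bottles in their stands

ROBOT

A 6-joint arm with a two-finger parallel gripper is mounted at the origin on the work surface. World frame = base frame: x ahead of the robot, y to its left, z up, the work surface at z = 0. Lengths are in mm, angles in rad, forces in N, time in s.
With the tool pointing down it reaches from about 200 to 875 mm from the base axis. Payload 3.4 kg.
Tool frame: the origin (TCP) lies on the centre line of the jaws, within the pads' length; the fingertips stand 8 mm ahead of it and the grasp point (between the pads) lies 11 mm behind it; z points along the fingers, x is the direction in which the jaws open and shut, and the axes are right-handed (so a half turn about z gives the same grasp; the last joint's range is limited). The gripper opens to 94 mm and grips with 3 to 60 N. Pads are 16 mm wide; open, the fingers measure 119 mm over their backs; the gripper's body (75 mm by 177 mm) begins 78 mm behind the grasp point.
Start: joints at [-1.311, 0.276, 1.505, -0, 1.361, -0.121], TCP at [213.708, -533.848, 213.493] pointing down, gripper open.
Joint ranges: [-2.89, 2.89], [-0.75, 2.08], [0.22, 2.7], [-1.18, 4.32], [0.11, 2.71], [-2.7, 2.7]. Speed limits (rad/s): [2.57, 2.57, 3.14, 3.14, 3.14, 3.14].

INTERFACE

Orientations are given as a 3x3 rotation matrix whose columns are the frame's x, y, z axes.
In Python, from bench import monitor, viewer, job gives the robot as it stands.
- The arm moves only by the tool play_rows, never from a script. Its argument "targets" is a list of rows, each a list of 3 entries, a list of its own where there are three numbers: the turn, a rotation vector about the tool's x, y, z in rad, then the shift along the tool's x, y, z in m, then the opening, from -1 (shut) to 1 (fully open), so that 0 is half open. A call has 1 to 10 rows; each row shifts and turns the commanded pose from where the row before left it, along the tool's axes as they then stand; what a row does not reach is not made up. A row lasts 1/12 s, in which the tool goes at most 41.7 mm and 7.16 degrees, less where a joint would pass 70% of its speed; a pose out of reach is approached as far as the arm can. A call is refused whole if a number of a shift passes 0.0417 or a number of a turn 0.125, either way. A call with a gripper value outside its range is refused whole. The fingers move at their own pace and stop on an object; "force" is the grip in N (left out, the last holds). Time passes only in rows, so rows that do not move let the fingers close. It gives the time, the measured TCP pose, the force and the opening at its end, in the units of the state.
- monitor.get_state(): the state, without advancing time (a new reading comes with each control period).
- viewer.capture(name): name is "scene" or "top"; returns (picture, depth): 480x640x3 uint8, red, green, blue; 480x640 float32, mm along the optical axis (not along the pixel's ray), 0 where there is no reading.
- viewer.camera_params(name): a dict with "vfov" (degrees; the focal length in pixels is half the picture's height over the tangent of half this angle, whatever the lens; pixels are square), "cx", "cy" (the principal point, pixels), "rvec" (rotation vector, rad) and "tvec" (3), from world to camera coordinates, as OpenCV has them. Camera axes: x right, y down, z forward; pixel columns grow to the right and rows downward; lengths in mm; the calibration is good to about 2 mm. A picture is of the moment at which its call begins. camera_params takes no time and is no camera call.
- job.job_done(): hands the job in, once; it reports no verdict.
The state is a dict: "t": time; "joint_pos": joint angles; "dq": joint speeds; "tau": joint torques, N m; "position": TCP position; "orientation": TCP orientation; "wrist_force": force on the tool from outside, world axes, zero at the start; "moment": the same for the moment, N m; "opening": finger opening in mm.
Only numpy, scipy, OpenCV 4.12 (cv2) and the standard library are available. Lean on these libraries where they do the work, as an engineer would, in place of code of your own. Each camera call takes 0.05 s, during which the arm holds its last target.

TASK

Clear up after pouring: stand each of the four pointed-cap pigment bottles upright in the well of its own wooden stand, matched by size (smallest bottle in the smallest stand, and so on up to the largest), down on the floor of the well. Take care not to knock any bottle over, and leave the flat-lidded jar and the roll of tape where they are.

Things in the scene. Friction and masses are not known exactly. Their poses are not given: they have to be found in the camera images.
- bottle_small: the smallest of four pigment bottles: upright rigid white plastic bottle, straight round body 24 mm in diameter up to 56 mm above its foot, then a short shoulder and a narrow black pointed nozzle cap (14 mm wide at its base), 76 mm tall in all. Stands loose on the table, light. Origin: centre of its underside; z up its axis
- stand_small: the smallest of four round wooden bottle stands, fixed to the table: disc 55 mm in diameter, 24 mm tall, with one round open well 35 mm in diameter, 18 mm deep (well floor 6 mm above the table); it takes the 24 mm bottle. Origin: centre of its underside on the table; z up the axis of the well
- bottle_medium: the second smallest of four pigment bottles: upright rigid white plastic bottle, straight round body 36 mm in diameter up to 60 mm above its foot, then a short shoulder and a narrow black pointed nozzle cap (16 mm wide at its base), 84 mm tall in all. Stands loose on the table, light. Origin: centre of its underside; z up its axis
- stand_medium: the second smallest of four round wooden bottle stands, fixed to the table: disc 67 mm in diameter, 24 mm tall, with one round open well 47 mm in diameter, 18 mm deep (well floor 6 mm above the table); it takes the 36 mm bottle. Origin: centre of its underside on the table; z up the axis of the well
- bottle_large: the second largest of four pigment bottles: upright rigid white plastic bottle, straight round body 48 mm in diameter up to 65 mm above its foot, then a short shoulder and a narrow black pointed nozzle cap (22 mm wide at its base), 92 mm tall in all. Stands loose on the table, light. Origin: centre of its underside; z up its axis
- stand_large: the second largest of four round wooden bottle stands, fixed to the table: disc 79 mm in diameter, 24 mm tall, with one round open well 59 mm in diameter, 18 mm deep (well floor 6 mm above the table); it takes the 48 mm bottle. Origin: centre of its underside on the table; z up the axis of the well
- bottle_jumbo: the largest of four pigment bottles: upright rigid white plastic bottle, straight round body 60 mm in diameter up to 70 mm above its foot, then a short shoulder and a narrow black pointed nozzle cap (27 mm wide at its base), 100 mm tall in all. Stands loose on the table, light. Origin: centre of its underside; z up its axis
- stand_jumbo: the largest of four round wooden bottle stands, fixed to the table: disc 91 mm in diameter, 24 mm tall, with one round open well 71 mm in diameter, 18 mm deep (well floor 6 mm above the table); it takes the 60 mm bottle. Origin: centre of its underside on the table; z up the axis of the well
- screw_jar: bystander: squat white jar with a flat, wide black screw lid (no nozzle), 56 mm in diameter, 56 mm tall, loose on the table. Origin: centre of its underside
- tape_roll: bystander: roll of off-white masking tape lying flat, 90 mm outside and 68 mm inside diameter, 24 mm tall, loose on the table. Origin: centre of its underside

How it is judged (in metres and radians):
At the end, for the whole second after the job is handed in: Each bottle stands in the well of the stand of its own size: axes within 9 mm, its foot on the well floor (less than 10 mm above the table, the floor being at 6 mm), tilted less than 0.12 rad, at rest; the jar and the tape roll are within 30 mm of where they were (horizontal distance between bottle_small and stand_small below 0.009 m and z of bottle_small in the frame of stand_small below 0.01 m and angle between each of bottle_small, bottle_medium, bottle_large, bottle_jumbo's own z axis and vertical below 0.12 rad and linear speed of each of bottle_small, bottle_medium, bottle_large, bottle_jumbo below 0.02 m/s and angular speed of each of bottle_small, bottle_medium, bottle_large, bottle_jumbo below 0.3 rad/s and horizontal distance between bottle_medium and stand_medium below 0.009 m and z of bottle_medium in the frame of stand_medium below 0.01 m and horizontal distance between bottle_large and stand_large below 0.009 m and z of bottle_large in the frame of stand_large below 0.01 m and horizontal distance between bottle_jumbo and stand_jumbo below 0.009 m and z of bottle_jumbo in the frame of stand_jumbo below 0.01 m and distance of each of screw_jar, tape_roll from where it was at the start of the episode below 0.03 m); the robot touches nothing.
It fails at once if a pigment bottle is tipped over (more than 45 degrees) (angle between any of bottle_small, bottle_medium, bottle_large, bottle_jumbo's own z axis and vertical above 0.785 rad).
It fails at once if the screw-lid jar or the tape roll is moved by more than 30 mm (distance of any of screw_jar, tape_roll from where it was at the start of the episode above 0.03 m).
It also fails if it takes over 115 s, if anything falls off the work surface, if the arm or the gripper's body presses on something with over 40 N, if the wrist force passes 120 N, or if a joint passes its speed limit or range.

## Working session

There is one attempt and no reset: what is moved stays moved. The work goes in short steps, Python scripts to look and compute and a tool call to move; the robot and the scene stay as the last step left them, time stands still between calls to the robot, and variables do not carry over. Pictures are saved under pics/ and viewed, and the job is handed in when it is done.

Besides the shell and the picture viewer there is one more tool, called after "Call:" by a JSON object that holds its "api" and its "payload", one argument or row to a line. play_rows: Moves the arm, as the interface text tells. Its arguments: {"type":"object","properties":{"targets":{"type":"array"},"force":{"type":"number"}},"required":["targets"]}

```bash
mkdir -p pics
cat > h.py <<'E'
import numpy as np,cv2
from bench import monitor,viewer,job
def cam(n):
    p=viewer.camera_params(n);R=cv2.Rodrigues(np.array(p['rvec'],float))[0];t=np.array(p['tvec'],float).ravel()
    f=240/np.tan(np.radians(p['vfov'])/2);return R,t,f,p['cx'],p['cy']
def ray(n,u,v,z):
    R,t,f,cx,cy=cam(n);d=R.T@np.array([(u-cx)/f,(v-cy)/f,1]);o=-R.T@t
    return o+d*(z-o[2])/d[2]
def cloud(n,dep):
    R,t,f,cx,cy=cam(n);v,u=np.mgrid[:480,:640]
    P=np.stack([(u-cx)/f*dep,(v-cy)/f*dep,dep],-1)
    return (P-t)@R
E
python3 - <<'E'
from h import *
for n in('top','scene'):
    im,d=viewer.capture(n);cv2.imwrite(f'pics/{n}0.png',im[...,::-1]);np.savez(f'{n}0.npz',im=im,d=d)
    print(viewer.camera_params(n))
print(monitor.get_state())
E
```

```text
{'vfov': 54.76978525368701, 'cx': 320.66748228790914, 'cy': 241.4275676529875, 'rvec': array([ 2.1720389 , -2.15677571,  0.14270988]), 'tvec': array([ -23.33679562,  524.85210477, 1022.59505086])}
{'vfov': 56.19805635530319, 'cx': 313.69714038128666, 'cy': 241.425855535805, 'rvec': array([ 1.98079396,  1.22148081, -0.6088691 ]), 'tvec': array([-214.46837979, -254.93792775, 1334.81899418])}
{'t': 0.1, 'joint_pos': array([-1.31103365e+00,  2.76501678e-01,  1.50596584e+00, -2.42850970e-05,
        1.36074972e+00, -1.21012942e-01]), 'dq': array([ 6.58795916e-05, -2.72730708e-03, -2.99815398e-03,  8.63389966e-04,
       -3.44885276e-04, -1.38414929e-03]), 'tau': array([ 1.24502061e-03, -4.05455482e+01, -2.37781262e+01,  7.04598846e-02,
        3.01122840e-02, -4.32196623e-05]), 'position': array([ 213.54354664, -533.33776853,  212.72463051]), 'orientation': array([[ 3.71645015e-01, -9.28374811e-01, -4.40229091e-04],
       [-9.28373509e-01, -3.71645236e-01,  1.56397356e-03],
       [-1.61556270e-03, -1.72545951e-04, -9.99998680e-01]]), 'wrist_force': array([-0.06004294,  0.05166254, -0.25930343]), 'moment': array([ 0.00638132,  0.03261636, -0.00542025]), 'opening': 94.12014768161791}
```

View pics/top0.png

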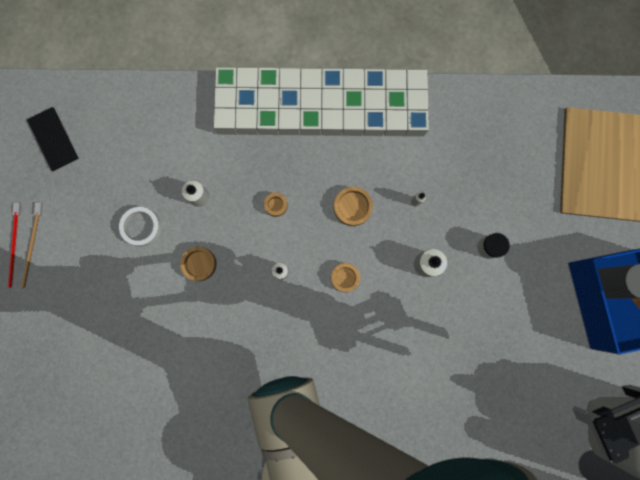

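View pics/scene0.png

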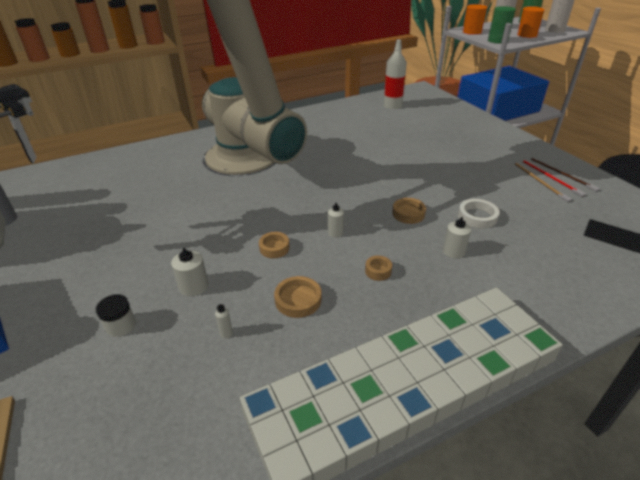

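The top view shows bottles at about (193,191) large, (280,270) medium, (420,199) small and (433,263) jumbo. The stands are at (198,264) large, (275,204) small, (353,206) jumbo and (345,278) medium. The jar is at (496,245) and the tape at (138,226).

```bash
cat > meas.py <<'E'
from h import *
def fit(P):
    A=np.c_[P[:,:2],np.ones(len(P))];b=(P[:,:2]**2).sum(1)
    s=np.linalg.lstsq(A,b,rcond=None)[0];c=s[:2]/2;return c,np.sqrt(s[2]+c@c)
BT={'large':(193,191),'medium':(280,270),'small':(420,199),'jumbo':(433,263)}
ST={'large':(198,264),'small':(275,204),'jumbo':(353,206),'medium':(345,278)}
OB={'bL':(193,191),'bM':(280,270),'bS':(420,199),'bJ':(433,263),'jar':(496,245),'tape':(138,226),'sL':(198,264),'sS':(275,204),'sJ':(353,206),'sM':(345,278)}
E
python3 - <<'E'
from meas import *
z=np.load('top0.npz');im,d=z['im'],z['d'];C=cloud('top',d)
print('table z',[C[v,u].round(1) for u,v in((300,170),(470,300),(100,300),(240,300))])
# objects by height
m=((C[...,2]>14)&(C[...,2]<115)&(d>0)).astype(np.uint8)
n,l,s,c=cv2.connectedComponentsWithStats(m)
for k,(u,v) in OB.items():
    ids=np.bincount(l[v-8:v+9,u-8:u+9].ravel(),minlength=n);ids[0]=0;i=ids.argmax()
    P=C[l==i];zm=P[:,2].max();(cx,cy),r=cv2.minEnclosingCircle(P[:,:2].astype(np.float32))
    T=P[P[:,2]>zm-6]
    print(k,'px',s[i][4],'zmax',zm.round(1),'encl',round(cx,1),round(cy,1),round(r,1),'topmean',T.mean(0).round(1),len(T), 'ray',)
# image-based: wood contours on z=24 plane; black caps
hsv=cv2.cvtColor(im,cv2.COLOR_RGB2HSV)
w=cv2.inRange(hsv,(5,70,50),(25,255,255))
w[:, 540:]=0
for c in cv2.findContours(w,cv2.RETR_EXTERNAL,cv2.CHAIN_APPROX_NONE)[0]:
    if cv2.contourArea(c)<150: continue
    q=np.array([ray('top',a,b,24) for a,b in c[:,0]]);ce,r=cv2.minEnclosingCircle(q[:,:2].astype(np.float32));f=fit(q)
    print('wood',c.mean((0,1)).round(1),np.round(ce,1),round(r,1),f[0].round(1),f[1].round(1))
E
```

```text
table z [array([7.001e+02, 3.050e+01, 6.000e-01]), array([ 394.8, -366.1,    2.9]), array([389.4, 485.7,   0.7]), array([391.4, 164.9,   1.2])]
bL px 491 zmax 96.8 encl 632.8 266.9 24.3 topmean [632.4 267.   92.9] 5 ray
bM px 228 zmax 84.1 encl 456.7 71.0 17.8 topmean [456.9  71.3  82.1] 12 ray
bS px 138 zmax 80.5 encl 625.1 -242.5 12.0 topmean [ 624.2 -241.8   77.2] 7 ray
bJ px 716 zmax 104.8 encl 476.5 -264.5 30.1 topmean [ 476.4 -264.2  101.4] 7 ray
jar px 617 zmax 64.0 encl 517.1 -412.9 28.8 topmean [ 515.8 -413.    59. ] 107 ray
tape px 282455 zmax 1078.5 encl 1229.9 -36.8 1422.7 topmean [ 398.2   -8.3 1078.5] 1266 ray
sL px 282455 zmax 1078.5 encl 1229.9 -36.8 1422.7 topmean [ 398.2   -8.3 1078.5] 1266 ray
sS px 279 zmax 30.1 encl 613.8 86.4 27.7 topmean [611.6  85.6  25.9] 148 ray
sJ px 282455 zmax 1078.5 encl 1229.9 -36.8 1422.7 topmean [ 398.2   -8.3 1078.5] 1266 ray
sM px 351 zmax 31.6 encl 444.4 -75.7 33.4 topmean [441.7 -75.6  26.9] 95 ray
wood [344.9 277.2] [444.5 -75.4] 33.4 [444.9 -75.5] 32.3
wood [197.2 263.5] [474.1 259.6] 40.7 [473.5 260.1] 39.0
wood [ 29.8 250. ] [502.  641.3] 85.1 [502.9 649.6] 50.7
wood [275.2 203.8] [612.4  86.5] 28.7 [612.6  86. ] 26.7
wood [352.7 205.7] [610.2 -93.2] 46.1 [610.1 -93.3] 44.8
```

Stand and bottle radii fit the given sizes to within 1 mm. I'll do the jumbo first: turn the tool so that tool x = −Y, y = −X and z = −Z, then go over it.

Call:
{"api": "play_rows", "payload": {
  "targets": [
    [[0,0,0.0953],[0,0,0],1],
    [[0,0,0.0953],[0,0,0],1],
    [[0,0,0.0953],[0,0,0],1],
    [[0,0,0.0953],[0,0,0],1],
    [[0,0,0],[-0.0269,-0.0263,0],1],
    [[0,0,0],[-0.0269,-0.0263,0],1],
    [[0,0,0],[-0.0269,-0.0263,0],1],
    [[0,0,0],[-0.0269,-0.0263,0],1],
    [[0,0,0],[-0.0269,-0.0263,0],1],
    [[0,0,0],[0,0,0],1]
  ],
  "force": 15
}}

```text
t: 0.93
position: [348.9, -394.0, 213.3]
orientation: [[0.005, -1.0, 0.002], [-1.0, -0.005, 0.004], [-0.004, -0.002, -1.0]]
wrist_force: [-0.2, 0.2, -0.4]
opening: 93.6
```

Call:
{"api": "play_rows", "payload": {
  "targets": [
    [[0,0,0],[-0.0269,-0.0263,0],1],
    [[0,0,0],[-0.0269,-0.0263,0],1],
    [[0,0,0],[-0.0269,-0.0263,0],1],
    [[0,0,0],[-0.0269,-0.0263,0],1],
    [[0,0,0],[-0.0269,-0.0263,0],1],
    [[0,0,0],[0,0,0],1],
    [[0,0,0],[0,0,0],1],
    [[0,0,0],[0,0,0],1]
  ]
}}

```text
t: 1.6
position: [476.2, -265.5, 213.1]
orientation: [[0.0, -1.0, -0.001], [-1.0, -0.0, -0.0], [0.0, 0.001, -1.0]]
wrist_force: [-0.0, 0.1, 0.7]
opening: 94.4
```

```bash
python3 - <<'E'
from meas import *
z=np.load('scene0.npz');d=z['d'];C=cloud('scene',d)
E={'bL':(632.8,266.9,24),'bM':(456.7,71,18),'bS':(625.1,-242.5,12),'bJ':(476.5,-264.5,30),'sL':(474,260,39.5),'sM':(444.7,-75.5,33.5),'sS':(612.6,86.3,27.5),'sJ':(610.2,-93.3,45.5)}
for k,(x,y,r) in E.items():
    D=np.hypot(C[...,0]-x,C[...,1]-y);h=C[...,2]
    m=(D<r+8)&(h>12)&(h<(50 if k[0]=='b' else 22))
    if k[0]=='s': m&=D>r-6
    P=C[m];f=fit(P);print(k,m.sum(),f[0].round(1),round(f[1],1),r)
E
python3 - <<'E'
from h import *
im,d=viewer.capture('scene');cv2.imwrite('pics/s1.png',im[...,::-1])
E
```

```text
bL 337 [634.4 266. ] 22.9 24
bM 208 [458.6  69.1] 16.6 18
bS 198 [ 627.2 -244.8] 10.9 12
bJ 439 [ 477.9 -267. ] 29.2 30
sL 122 [475.4 259.2] 38.1 39.5
sM 125 [446.2 -77.2] 32.2 33.5
sS 112 [614.6  85.2] 26.7 27.5
sJ 191 [612.3 -95.3] 44.4 45.5
```

View pics/s1.png

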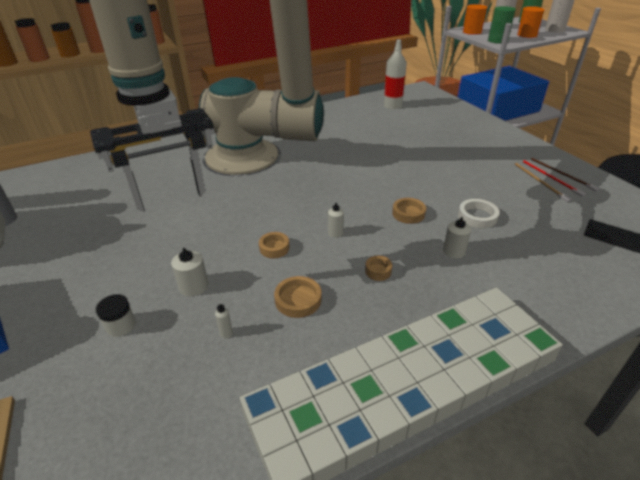

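The picture shows the open gripper upstream of the jumbo bottle at (190,270), all bottles standing. The two cameras agree to about 2 mm with a constant offset, so I'll use their mean. Now down to TCP z ≈ 37 and grip.

Call:
{"api": "play_rows", "payload": {
  "targets": [
    [[0,0,0],[0,-0.001,0.035],1],
    [[0,0,0],[0,0,0.035],1],
    [[0,0,0],[0,0,0.035],1],
    [[0,0,0],[0,0,0.025],1],
    [[0,0,0],[0,0,0.025],1],
    [[0,0,0],[0,0,0.021],1],
    [[0,0,0],[0,0,0],1],
    [[0,0,0],[0,0,0],0.5],
    [[0,0,0],[0,0,0],0.4],
    [[0,0,0],[0,0,0],0.3]
  ],
  "force": 15
}}

```text
t: 2.48
position: [478.6, -266.4, 39.2]
orientation: [[-0.001, -1.0, 0.003], [-1.0, 0.001, -0.002], [0.002, -0.003, -1.0]]
wrist_force: [0.0, -0.4, 0.8]
opening: 77.7
```

Call:
{"api": "play_rows", "payload": {
  "targets": [
    [[0,0,0],[0,0,0],0.2],
    [[0,0,0],[0,0,0],0.1],
    [[0,0,0],[0,0,0],0],
    [[0,0,0],[0,0,0],-0.2],
    [[0,0,0],[0,0,0],-0.2],
    [[0,0,0],[0,0,0],-0.2]
  ]
}}

```text
t: 2.98
position: [478.4, -265.6, 38.5]
orientation: [[-0.0, -1.0, 0.001], [-1.0, 0.0, -0.002], [0.002, -0.001, -1.0]]
wrist_force: [-0.8, -0.4, 5.5]
opening: 59.5
```

Call:
{"api": "play_rows", "payload": {
  "targets": [
    [[0,0,0],[0,0,-0.015],-0.2],
    [[0,0,0],[0,0,-0.02],-0.2],
    [[0,0,0],[0,0,-0.015],-0.2],
    [[0,0,0],[-0.0214,-0.0167,0],-0.2],
    [[0,0,0],[-0.0214,-0.0167,0],-0.2],
    [[0,0,0],[-0.0214,-0.0167,0],-0.2],
    [[0,0,0],[-0.0214,-0.0167,0],-0.2],
    [[0,0,0],[-0.0214,-0.0167,0],-0.2],
    [[0,0,0],[-0.0214,-0.0167,0],-0.2],
    [[0,0,0],[-0.0214,-0.0167,0],-0.2]
  ]
}}

```text
t: 3.82
position: [594.9, -113.6, 86.9]
orientation: [[-0.0, -1.0, -0.001], [-1.0, 0.0, 0.001], [-0.001, 0.001, -1.0]]
wrist_force: [0.7, -1.0, -0.5]
opening: 58.8
```

Call:
{"api": "play_rows", "payload": {
  "targets": [
    [[0,0,0],[-0.0214,-0.0167,0],-0.2],
    [[0,0,0],[0,0,0],-0.2],
    [[0,0,0],[0,0,0],-0.2],
    [[0,0,0],[0,0,0],-0.2],
    [[0,0,0],[0,0,0],-0.2]
  ]
}}

```text
t: 4.23
position: [610.5, -94.4, 87.1]
orientation: [[-0.001, -1.0, -0.001], [-1.0, 0.001, -0.0], [0.0, 0.001, -1.0]]
wrist_force: [-1.3, -0.6, -2.0]
opening: 59.4
```

Run:
```python
from meas import *
im,d=viewer.capture('scene');cv2.imwrite('pics/s2.png',im[...,::-1]);C=cloud('scene',d)
x,y=611,-94
D=np.hypot(C[...,0]-x,C[...,1]-y);h=C[...,2]
m=(D<40)&(h>56)&(h<72);P=C[m];print(m.sum(),fit(P),P[:,2].min())
print(monitor.get_state()['position'])
```

```text
201 (array([609.65832453, -94.49890616]), np.float64(29.444825814395642)) 56.10576754703459
[610.59734453 -94.58009056  87.25110524]
```

View pics/s2.png

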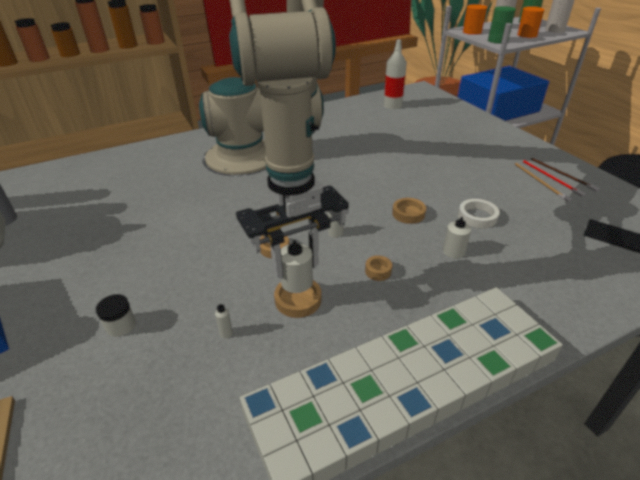

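The bottle hangs over the jumbo stand at (298,275). The scene camera puts it 2–2.6 mm short in x, so I'll correct 2 mm and lower it.

Call:
{"api": "play_rows", "payload": {
  "targets": [
    [[0,0,0],[0,-0.002,0],-0.2],
    [[0,0,0],[0,0,0.012],-0.2],
    [[0,0,0],[0,0,0.012],-0.2],
    [[0,0,0],[0,0,0.008],-0.2],
    [[0,0,0],[0,0,0.006],-0.2],
    [[0,0,0],[0,0,0.003],-0.2],
    [[0,0,0],[0,0,0.002],-0.2],
    [[0,0,0],[0,0,0],-0.2],
    [[0,0,0],[0,0,0],-0.2]
  ]
}}

```text
t: 5.03
position: [614.0, -94.0, 44.9]
orientation: [[-0.001, -1.0, 0.001], [-1.0, 0.001, -0.0], [0.0, -0.001, -1.0]]
wrist_force: [0.1, 0.3, -1.6]
opening: 59.0
```

Call:
{"api": "play_rows", "payload": {
  "targets": [
    [[0,0,0],[0,0,0.001],-0.2],
    [[0,0,0],[0,0,0],-0.2],
    [[0,0,0],[0,0,0],0.35],
    [[0,0,0],[0,0,0],0.45],
    [[0,0,0],[0,0,0],0.6],
    [[0,0,0],[0,0,0],0.75],
    [[0,0,0],[0,0,0],0.75],
    [[0,0,0],[0,0,0],0.75],
    [[0,0,0],[0,0,0],0.75]
  ]
}}

```text
t: 5.78
position: [613.5, -93.8, 43.4]
orientation: [[-0.0, -1.0, -0.0], [-1.0, 0.0, -0.0], [0.0, 0.0, -1.0]]
wrist_force: [0.1, -0.0, -0.2]
opening: 82.5
```

Call:
{"api": "play_rows", "payload": {
  "targets": [
    [[0,0,0],[0,0,-0.02],0.75],
    [[0,0,0],[0,0,-0.03],0.75],
    [[0,0,0],[0,0,-0.04],0.75],
    [[0,0,0],[0,0,-0.04],0.75],
    [[0,0,0],[0,0,0],0.75],
    [[0,0,0],[0,0,0],0.75]
  ]
}}

```text
t: 6.28
position: [615.3, -94.3, 176.6]
orientation: [[-0.0, -1.0, 0.006], [-1.0, 0.0, -0.002], [0.002, -0.006, -1.0]]
wrist_force: [-0.6, 0.7, -1.0]
opening: 82.3
```

Run:
```python
from meas import *
im,d=viewer.capture('scene');cv2.imwrite('pics/s3.png',im[...,::-1]);C=cloud('scene',d)
x,y=611,-94
D=np.hypot(C[...,0]-x,C[...,1]-y);h=C[...,2]
m=(D<40)&(h>30)&(h<68);P=C[m];print(m.sum(),fit(P));print(h[(D<15)&(h<118)].max())
print(monitor.get_state()['position'])
```

```text
454 (array([613.62258559, -94.37230813]), np.float64(29.279224707169945))
106.55672709010325
[613.66336951 -93.87006005 174.22064599]
```

View pics/s3.png

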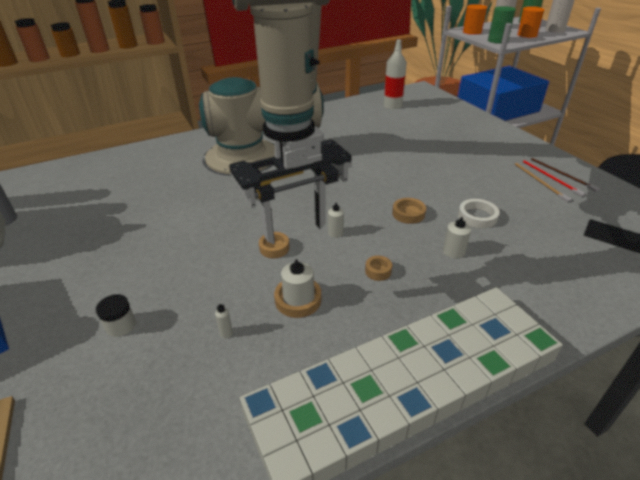

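Jumbo is seated: 1.6 mm off the stand's centre, nozzle top at about 106. Next, the small bottle.

Call:
{"api": "play_rows", "payload": {
  "targets": [
    [[0,0,0],[0.0374,-0.003,0],0.5],
    [[0,0,0],[0.0374,-0.003,0],0.5],
    [[0,0,0],[0.0374,-0.003,0],0.5],
    [[0,0,0],[0.0374,-0.003,0],0.5],
    [[0,0,0],[0,0,0],0.5],
    [[0,0,0],[0,0,0],0.5],
    [[0,0,0],[0,0,0],0.5]
  ]
}}

```text
t: 6.92
position: [624.3, -242.6, 171.3]
orientation: [[-0.001, -1.0, -0.004], [-1.0, 0.001, 0.003], [-0.003, 0.004, -1.0]]
wrist_force: [0.4, -0.2, 0.5]
opening: 70.7
```

Call:
{"api": "play_rows", "payload": {
  "targets": [
    [[0,0,0],[0,-0.001,0.03],0.5],
    [[0,0,0],[0,0,0.03],0.5],
    [[0,0,0],[0,0,0.03],0.5],
    [[0,0,0],[0,0,0.025],0.5],
    [[0,0,0],[0,0,0.015],0.4],
    [[0,0,0],[0,0,0.01],0.2],
    [[0,0,0],[0,0,0],0],
    [[0,0,0],[0,0,0],-0.2],
    [[0,0,0],[0,0,0],-0.3],
    [[0,0,0],[0,0,0],-0.4]
  ],
  "force": 12
}}

```text
t: 7.75
position: [627.5, -243.6, 35.2]
orientation: [[-0.0, -1.0, 0.003], [-1.0, 0.0, -0.001], [0.001, -0.003, -1.0]]
wrist_force: [0.7, -0.0, -0.2]
opening: 35.7
```

Call:
{"api": "play_rows", "payload": {
  "targets": [
    [[0,0,0],[0,0,0],-0.45],
    [[0,0,0],[0,0,0],-0.5],
    [[0,0,0],[0,0,0],-0.6],
    [[0,0,0],[0,0,0],-0.8],
    [[0,0,0],[0,0,0],-0.8],
    [[0,0,0],[0,0,0],-0.8]
  ]
}}

```text
t: 8.25
position: [627.0, -243.8, 34.4]
orientation: [[-0.001, -1.0, 0.002], [-1.0, 0.001, -0.001], [0.001, -0.002, -1.0]]
wrist_force: [-0.9, -0.4, 5.0]
opening: 23.9
```

Small is gripped at 24 mm. The path crosses the seated jumbo (top at 106), so I'll lift 130 mm first.

Call:
{"api": "play_rows", "payload": {
  "targets": [
    [[0,0,0],[0,0,-0.015],-0.8],
    [[0,0,0],[0,0,-0.025],-0.8],
    [[0,0,0],[0,0,-0.03],-0.8],
    [[0,0,0],[0,0,-0.03],-0.8],
    [[0,0,0],[0,0,-0.03],-0.8],
    [[0,0,0],[0,0,0],-0.8]
  ]
}}

```text
t: 8.75
position: [629.6, -245.0, 170.0]
orientation: [[-0.0, -1.0, 0.01], [-1.0, 0.0, -0.005], [0.005, -0.01, -1.0]]
wrist_force: [0.6, -1.0, 1.4]
opening: 23.4
```

Call:
{"api": "play_rows", "payload": {
  "targets": [
    [[0,0,0],[-0.033,0.0013,0],-0.8],
    [[0,0,0],[-0.033,0.0013,0],-0.8],
    [[0,0,0],[-0.033,0.0013,0],-0.8],
    [[0,0,0],[-0.033,0.0013,0],-0.8],
    [[0,0,0],[-0.033,0.0013,0],-0.8],
    [[0,0,0],[-0.033,0.0013,0],-0.8],
    [[0,0,0],[-0.033,0.0013,0],-0.8],
    [[0,0,0],[-0.033,0.0013,0],-0.8],
    [[0,0,0],[-0.033,0.0013,0],-0.8],
    [[0,0,0],[-0.0325,0.001,0],-0.8]
  ]
}}

```text
t: 9.58
position: [612.8, 87.6, 162.3]
orientation: [[-0.001, -1.0, -0.002], [-1.0, 0.001, -0.0], [0.0, 0.002, -1.0]]
wrist_force: [0.6, -0.1, -1.0]
opening: 23.3
```

Call:
{"api": "play_rows", "payload": {
  "targets": [
    [[0,0,0],[0,0,0.03],-0.8],
    [[0,0,0],[0,0,0.03],-0.8],
    [[0,0,0],[0,0,0.02],-0.8],
    [[0,0,0],[0,0,0],-0.8],
    [[0,0,0],[0,0,0],-0.8],
    [[0,0,0],[0,0,0],-0.8]
  ]
}}

```text
t: 10.08
position: [614.6, 85.9, 84.1]
orientation: [[-0.001, -1.0, 0.001], [-1.0, 0.001, -0.0], [0.0, -0.001, -1.0]]
wrist_force: [1.0, 0.2, -1.4]
opening: 23.9
```

Run:
```python
from meas import *
im,d=viewer.capture('scene');cv2.imwrite('pics/s4.png',im[...,::-1]);C=cloud('scene',d)
x,y=613,86
D=np.hypot(C[...,0]-x,C[...,1]-y);h=C[...,2]
m=(D<20)&(h>54)&(h<70);P=C[m];print(m.sum(),fit(P))
print(monitor.get_state()['position'])
```

```text
71 (array([615.45744233,  84.55000851]), np.float64(10.371018379854862))
[615.06540459  85.88793184  84.75730685]
```

View pics/s4.png

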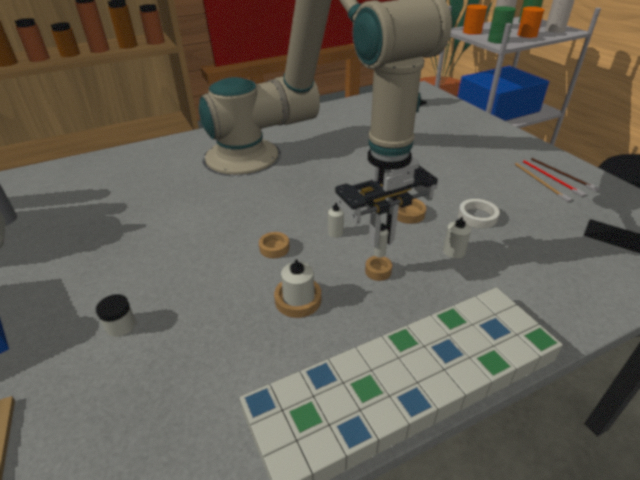

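The small bottle hangs over its stand at (378,265), within 1 mm of centre. I'll lower it and release.

Call:
{"api": "play_rows", "payload": {
  "targets": [
    [[0,0,0],[0,0,0.012],-0.8],
    [[0,0,0],[0,0,0.012],-0.8],
    [[0,0,0],[0,0,0.008],-0.8],
    [[0,0,0],[0,0,0.006],-0.8],
    [[0,0,0],[0,0,0.003],-0.8],
    [[0,0,0],[0,0,0.003],-0.8],
    [[0,0,0],[0,0,0.0005],-0.8],
    [[0,0,0],[0,0,0],-0.8],
    [[0,0,0],[0,0,0],-0.8]
  ]
}}

```text
t: 10.88
position: [614.5, 85.7, 40.1]
orientation: [[-0.0, -1.0, 0.002], [-1.0, 0.0, -0.001], [0.001, -0.002, -1.0]]
wrist_force: [-1.6, -1.2, 5.0]
opening: 23.5
```

Call:
{"api": "play_rows", "payload": {
  "targets": [
    [[0,0,0],[0,0,0],-0.4],
    [[0,0,0],[0,0,0],-0.35],
    [[0,0,0],[0,0,0],-0.2],
    [[0,0,0],[0,0,0],0],
    [[0,0,0],[0,0,0],0.1],
    [[0,0,0],[0,0,0],0.1],
    [[0,0,0],[0,0,0],0.1]
  ]
}}

```text
t: 11.47
position: [613.8, 86.1, 38.8]
orientation: [[-0.0, -1.0, -0.0], [-1.0, 0.0, -0.0], [0.0, 0.0, -1.0]]
wrist_force: [-0.2, 1.1, -0.4]
opening: 51.5
```

Call:
{"api": "play_rows", "payload": {
  "targets": [
    [[0,0,0],[0,0,-0.02],0.1],
    [[0,0,0],[0,0,-0.03],0.1],
    [[0,0,0],[0,0,-0.04],0.1],
    [[0,0,0],[0,0,-0.04],0.3],
    [[0,0,0],[0,0,0],0.5],
    [[0,0,0],[0,0,0],0.7]
  ]
}}

```text
t: 11.97
position: [615.7, 86.2, 172.1]
orientation: [[-0.0, -1.0, 0.007], [-1.0, 0.0, 0.0], [-0.0, -0.007, -1.0]]
wrist_force: [0.1, -0.2, -0.8]
opening: 68.3
```

Run:
```python
from meas import *
im,d=viewer.capture('scene');cv2.imwrite('pics/s5.png',im[...,::-1]);C=cloud('scene',d)
x,y=613,86
D=np.hypot(C[...,0]-x,C[...,1]-y);h=C[...,2]
m=(D<20)&(h>30)&(h<58);P=C[m];print(m.sum(),fit(P),h[(D<10)&(h<100)].max())
print(monitor.get_state()['position'])
```

```text
126 (array([614.12344277,  84.58243106]), np.float64(10.780241472921654)) 82.69164721861861
[614.06523239  86.13134258 169.68774845]
```

View pics/s5.png

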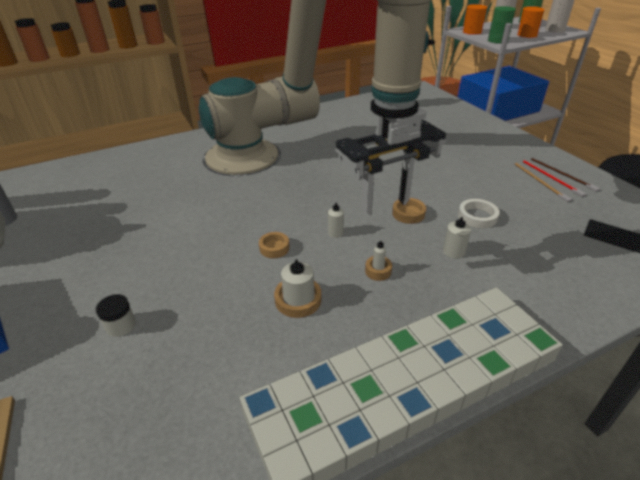

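Small is seated, centred to about 1 mm, top at about 82. Next, the large bottle.

Call:
{"api": "play_rows", "payload": {
  "targets": [
    [[0,0,0],[-0.036,-0.004,0],0.9],
    [[0,0,0],[-0.036,-0.004,0],0.9],
    [[0,0,0],[-0.036,-0.004,0],0.9],
    [[0,0,0],[-0.036,-0.004,0],0.9],
    [[0,0,0],[-0.036,-0.004,0],0.9],
    [[0,0,0],[0,0,0],0.9],
    [[0,0,0],[0,0,0],0.9],
    [[0,0,0],[0,0,0],0.9]
  ]
}}

```text
t: 12.68
position: [632.8, 265.5, 166.7]
orientation: [[0.0, -1.0, -0.004], [-1.0, -0.0, -0.002], [0.002, 0.004, -1.0]]
wrist_force: [-0.2, -1.7, 0.3]
opening: 89.5
```

Call:
{"api": "play_rows", "payload": {
  "targets": [
    [[0,0,0],[0,0,0.03],0.9],
    [[0,0,0],[0,0,0.03],0.9],
    [[0,0,0],[0,0,0.03],0.9],
    [[0,0,0],[0,0,0.022],0.9],
    [[0,0,0],[0,0,0.012],0.8],
    [[0,0,0],[0,0,0.008],0.6],
    [[0,0,0],[0,0,0],0.4],
    [[0,0,0],[0,0,0],0.3],
    [[0,0,0],[0,0,0],0.2],
    [[0,0,0],[0,0,0],0.1]
  ],
  "force": 15
}}

```text
t: 13.52
position: [635.1, 266.4, 38.7]
orientation: [[-0.0, -1.0, 0.003], [-1.0, 0.0, 0.001], [-0.001, -0.003, -1.0]]
wrist_force: [-0.9, -0.1, 0.7]
opening: 54.7
```

Call:
{"api": "play_rows", "payload": {
  "targets": [
    [[0,0,0],[0,0,0],0.05],
    [[0,0,0],[0,0,0],0],
    [[0,0,0],[0,0,0],-0.1],
    [[0,0,0],[0,0,0],-0.3],
    [[0,0,0],[0,0,0],-0.4],
    [[0,0,0],[0,0,0],-0.4]
  ]
}}

```text
t: 14.02
position: [634.6, 266.6, 38.1]
orientation: [[-0.0, -1.0, 0.002], [-1.0, 0.0, 0.001], [-0.001, -0.002, -1.0]]
wrist_force: [-0.8, 0.4, 6.4]
opening: 48.1
```

Call:
{"api": "play_rows", "payload": {
  "targets": [
    [[0,0,0],[0,0,-0.015],-0.4],
    [[0,0,0],[0,0,-0.02],-0.4],
    [[0,0,0],[0,0,-0.015],-0.4],
    [[0,0,0],[0.0011,0.0265,0],-0.4],
    [[0,0,0],[0.0011,0.0265,0],-0.4],
    [[0,0,0],[0.0011,0.0265,0],-0.4],
    [[0,0,0],[0.0012,0.0265,0],-0.4],
    [[0,0,0],[0.0012,0.0265,0],-0.4],
    [[0,0,0],[0.0012,0.0265,0],-0.4],
    [[0,0,0],[0,0,0],-0.4]
  ]
}}

```text
t: 14.85
position: [467.7, 257.9, 85.9]
orientation: [[0.001, -1.0, -0.008], [-1.0, -0.001, -0.003], [0.003, 0.008, -1.0]]
wrist_force: [-0.6, 0.0, -0.1]
opening: 47.9
```

Call:
{"api": "play_rows", "payload": {
  "targets": [
    [[0,0,0],[0,0,0],-0.4],
    [[0,0,0],[0,0,0],-0.4],
    [[0,0,0],[0,0,0],-0.4]
  ]
}}

```text
t: 15.1
position: [476.4, 259.5, 87.0]
orientation: [[-0.001, -1.0, 0.001], [-1.0, 0.001, 0.0], [-0.0, -0.001, -1.0]]
wrist_force: [0.4, -0.3, -0.9]
opening: 47.6
```

Run:
```python
from meas import *
im,d=viewer.capture('scene');cv2.imwrite('pics/s6.png',im[...,::-1]);C=cloud('scene',d)
x,y=474.5,259.6
D=np.hypot(C[...,0]-x,C[...,1]-y);h=C[...,2]
m=(D<32)&(h>54)&(h<72);P=C[m];print(m.sum(),fit(P))
print(monitor.get_state()['position'])
```

```text
131 (array([476.90400816, 258.2339331 ]), np.float64(22.356427984088953))
[476.31268187 259.37788323  86.8413577 ]
```

View pics/s6.png

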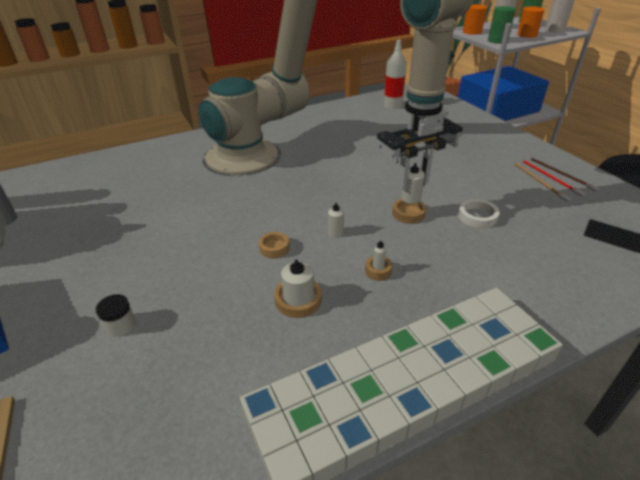

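Large is above its stand at (409,205), about 1.8 mm off. I'll nudge 1 mm in each axis, lower and release.

Call:
{"api": "play_rows", "payload": {
  "targets": [
    [[0,0,0],[-0.001,0.001,0],-0.4],
    [[0,0,0],[0,0,0.012],-0.4],
    [[0,0,0],[0,0,0.012],-0.4],
    [[0,0,0],[0,0,0.008],-0.4],
    [[0,0,0],[0,0,0.006],-0.4],
    [[0,0,0],[0,0,0.003],-0.4],
    [[0,0,0],[0,0,0.003],-0.4],
    [[0,0,0],[0,0,0.0005],-0.4],
    [[0,0,0],[0,0,0],-0.4],
    [[0,0,0],[0,0,0],-0.4]
  ]
}}

```text
t: 15.98
position: [474.0, 260.1, 43.8]
orientation: [[-0.0, -1.0, 0.0], [-1.0, 0.0, -0.0], [0.0, -0.0, -1.0]]
wrist_force: [-2.2, -1.6, 7.5]
opening: 47.9
```

Call:
{"api": "play_rows", "payload": {
  "targets": [
    [[0,0,0],[0,0,0],0.1],
    [[0,0,0],[0,0,0],0.2],
    [[0,0,0],[0,0,0],0.35],
    [[0,0,0],[0,0,0],0.5],
    [[0,0,0],[0,0,0],0.6],
    [[0,0,0],[0,0,0],0.6],
    [[0,0,0],[0,0,0],0.6]
  ]
}}

```text
t: 16.57
position: [473.9, 260.3, 42.3]
orientation: [[-0.0, -1.0, -0.0], [-1.0, 0.0, -0.0], [0.0, 0.0, -1.0]]
wrist_force: [-0.4, 0.0, 0.7]
opening: 74.9
```

Call:
{"api": "play_rows", "payload": {
  "targets": [
    [[0,0,0],[0,0,-0.02],0.6],
    [[0,0,0],[0,0,-0.03],0.6],
    [[0,0,0],[0,0,-0.04],0.6],
    [[0,0,0],[0,0,-0.04],0.6],
    [[0,0,0],[0,0,0],0.6],
    [[0,0,0],[0,0,0],0.6]
  ]
}}

```text
t: 17.07
position: [475.6, 260.9, 175.0]
orientation: [[-0.0, -1.0, 0.006], [-1.0, 0.0, 0.002], [-0.002, -0.006, -1.0]]
wrist_force: [-0.1, 0.0, -0.3]
opening: 75.2
```

Run:
```python
from meas import *
im,d=viewer.capture('scene');cv2.imwrite('pics/s7.png',im[...,::-1]);C=cloud('scene',d)
x,y=474.5,259.6
D=np.hypot(C[...,0]-x,C[...,1]-y);h=C[...,2]
m=(D<32)&(h>32)&(h<66);P=C[m];print(m.sum(),fit(P),h[(D<14)&(h<115)].max())
print(monitor.get_state()['position'])
```

```text
248 (array([473.88764715, 258.91473941]), np.float64(22.74946072040943)) 98.03435925924968
[473.99389279 260.28546109 172.84313232]
```

View pics/s7.png

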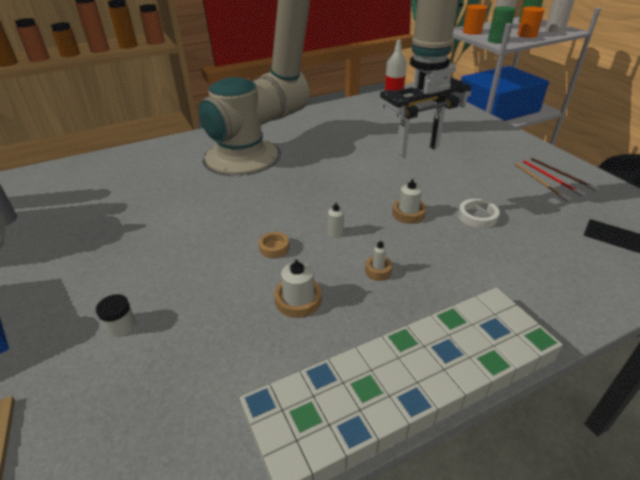

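Large is seated: 1.5 mm off, top at 98. Last, the medium bottle.

Call:
{"api": "play_rows", "payload": {
  "targets": [
    [[0,0,0],[0.038,0.0032,0],0.6],
    [[0,0,0],[0.038,0.0032,0],0.6],
    [[0,0,0],[0.038,0.0032,0],0.6],
    [[0,0,0],[0.038,0.0032,0],0.6],
    [[0,0,0],[0.038,0.0032,0],0.6],
    [[0,0,0],[0,0,0],0.6],
    [[0,0,0],[0,0,0],0.6],
    [[0,0,0],[0,0,0],0.6]
  ]
}}

```text
t: 17.78
position: [457.0, 70.5, 171.1]
orientation: [[-0.001, -1.0, -0.003], [-1.0, 0.001, 0.001], [-0.001, 0.003, -1.0]]
wrist_force: [0.4, 0.6, -0.4]
opening: 75.4
```

Call:
{"api": "play_rows", "payload": {
  "targets": [
    [[0,0,0],[0,0,0.03],0.6],
    [[0,0,0],[0,0,0.03],0.6],
    [[0,0,0],[0,0,0.03],0.6],
    [[0,0,0],[0,0,0.025],0.6],
    [[0,0,0],[0,0,0.014],0.6],
    [[0,0,0],[0,0,0.008],0.4],
    [[0,0,0],[0,0,0],0.2],
    [[0,0,0],[0,0,0],0.05],
    [[0,0,0],[0,0,0],-0.05],
    [[0,0,0],[0,0,0],-0.15]
  ],
  "force": 15
}}

```text
t: 18.62
position: [458.9, 70.6, 36.5]
orientation: [[0.0, -1.0, 0.002], [-1.0, -0.0, -0.0], [0.0, -0.002, -1.0]]
wrist_force: [-0.0, 0.5, 0.5]
opening: 45.4
```

Call:
{"api": "play_rows", "payload": {
  "targets": [
    [[0,0,0],[0,0,0],-0.2],
    [[0,0,0],[0,0,0],-0.25],
    [[0,0,0],[0,0,0],-0.4],
    [[0,0,0],[0,0,0],-0.6],
    [[0,0,0],[0,0,0],-0.6],
    [[0,0,0],[0,0,0],-0.6]
  ]
}}

```text
t: 19.12
position: [458.5, 70.1, 36.2]
orientation: [[-0.001, -1.0, 0.002], [-1.0, 0.001, -0.0], [0.0, -0.002, -1.0]]
wrist_force: [-0.6, 0.2, 6.4]
opening: 35.3
```

Call:
{"api": "play_rows", "payload": {
  "targets": [
    [[0,0,0],[0,0,-0.015],-0.6],
    [[0,0,0],[0,0,-0.02],-0.6],
    [[0,0,0],[0,0,-0.015],-0.6],
    [[0,0,0],[0.0244,0.002,0],-0.6],
    [[0,0,0],[0.0244,0.002,0],-0.6],
    [[0,0,0],[0.0244,0.002,0],-0.6],
    [[0,0,0],[0.0244,0.002,0],-0.6],
    [[0,0,0],[0.0244,0.002,0],-0.6],
    [[0,0,0],[0.0244,0.002,0],-0.6],
    [[0,0,0],[0,0,0],-0.6]
  ]
}}

```text
t: 19.95
position: [445.8, -79.6, 85.4]
orientation: [[-0.004, -1.0, 0.0], [-1.0, 0.004, -0.002], [0.002, -0.0, -1.0]]
wrist_force: [1.2, -0.2, 0.1]
opening: 35.7
```

Call:
{"api": "play_rows", "payload": {
  "targets": [
    [[0,0,0],[0,0,0],-0.6],
    [[0,0,0],[0,0,0],-0.6],
    [[0,0,0],[0,0,0],-0.6],
    [[0,0,0],[0,0,0],-0.6]
  ]
}}

```text
t: 20.28
position: [445.7, -75.1, 85.4]
orientation: [[0.001, -1.0, -0.0], [-1.0, -0.001, 0.0], [-0.0, 0.0, -1.0]]
wrist_force: [0.3, -0.3, -0.9]
opening: 35.5
```

Run:
```python
from meas import *
im,d=viewer.capture('scene');cv2.imwrite('pics/s8.png',im[...,::-1]);C=cloud('scene',d)
x,y=445.4,-76.4
D=np.hypot(C[...,0]-x,C[...,1]-y);h=C[...,2]
m=(D<26)&(h>54)&(h<72);P=C[m];print(m.sum(),fit(P))
print(monitor.get_state()['position'])
```

```text
110 (array([445.98872706, -76.05712158]), np.float64(16.45776744037693))
[445.7298058  -75.21412172  85.40756351]
```

View pics/s8.png

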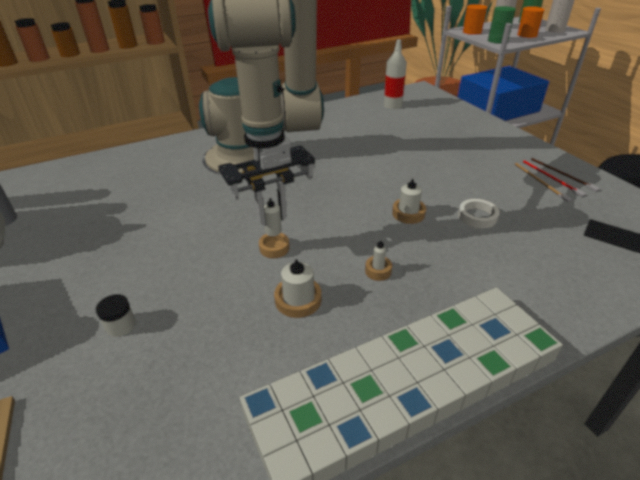

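Medium is over its stand at (274,240), about 1 mm off. I'll lower it, release and retreat.

Call:
{"api": "play_rows", "payload": {
  "targets": [
    [[0,0,0],[0.001,0,0],-0.6],
    [[0,0,0],[0,0,0.012],-0.6],
    [[0,0,0],[0,0,0.012],-0.6],
    [[0,0,0],[0,0,0.008],-0.6],
    [[0,0,0],[0,0,0.006],-0.6],
    [[0,0,0],[0,0,0.003],-0.6],
    [[0,0,0],[0,0,0.003],-0.6],
    [[0,0,0],[0,0,0.0005],-0.6],
    [[0,0,0],[0,0,0],-0.6],
    [[0,0,0],[0,0,0],-0.6]
  ]
}}

```text
t: 21.17
position: [445.9, -77.1, 41.7]
orientation: [[-0.0, -1.0, 0.0], [-1.0, 0.0, -0.0], [0.0, -0.0, -1.0]]
wrist_force: [-1.4, 1.6, 4.5]
opening: 35.9
```

Call:
{"api": "play_rows", "payload": {
  "targets": [
    [[0,0,0],[0,0,0],-0.15],
    [[0,0,0],[0,0,0],-0.05],
    [[0,0,0],[0,0,0],0.05],
    [[0,0,0],[0,0,0],0.2],
    [[0,0,0],[0,0,0],0.35],
    [[0,0,0],[0,0,0],0.35],
    [[0,0,0],[0,0,0],0.35]
  ]
}}

```text
t: 21.75
position: [445.8, -77.2, 40.9]
orientation: [[-0.0, -1.0, -0.0], [-1.0, 0.0, -0.0], [0.0, 0.0, -1.0]]
wrist_force: [-0.2, -0.6, -0.3]
opening: 63.1
```

Call:
{"api": "play_rows", "payload": {
  "targets": [
    [[0,0,0],[0,0,-0.02],0.35],
    [[0,0,0],[0,0,-0.03],0.35],
    [[0,0,0],[0,0,-0.04],0.35],
    [[0,0,0],[0,0,-0.04],0.35],
    [[0,0,0],[0,0,-0.04],0.35],
    [[0,0,0],[0,0.035,0],0.35],
    [[0,0,0],[0,0.035,0],0.35],
    [[0,0,0],[0,0.035,0],0.35],
    [[0,0,0],[0,0,0],0.35],
    [[0,0,0],[0,0,0],0.35]
  ]
}}

```text
t: 22.58
position: [339.5, -76.8, 211.2]
orientation: [[-0.002, -1.0, 0.001], [-1.0, 0.002, -0.001], [0.001, -0.001, -1.0]]
wrist_force: [0.3, 0.6, 0.5]
opening: 63.6
```

Run:
```python
from meas import *
S={}
for n in('top','scene'):
    im,d=viewer.capture(n);cv2.imwrite(f'pics/{n}9.png',im[...,::-1]);S[n]=cloud(n,d)
st={'J':(611.2,-94.3,30,70,100),'S':(613.5,85.8,12,56,76),'L':(474.7,259.6,24,65,92),'M':(445.4,-76.4,18,60,84)}
ref={'J':(612.3,-95.3),'S':(614.6,85.2),'L':(475.4,259.2),'M':(446.2,-77.2)}
for k,(x,y,r,hb,ht) in st.items():
    C=S['scene'];D=np.hypot(C[...,0]-x,C[...,1]-y);h=C[...,2]
    P=C[(D<r+8)&(h>32)&(h<hb)];f=fit(P)
    lo=P[P[:,2]<(32+hb)/2];hi=P[P[:,2]>=(32+hb)/2]
    C=S['top'];Dt=np.hypot(C[...,0]-x,C[...,1]-y);ht_=C[...,2];T=C[(Dt<r+5)&(ht_>40)&(ht_<ht+20)]
    print(k,'off',(f[0]-ref[k]).round(1),'r',round(f[1],1),'hi-lo',(fit(hi)[0]-fit(lo)[0]).round(1),'top z',h[(D<r*.6)&(h<ht+25)].max().round(1),'want',ht+6,
      'topcam',np.round(cv2.minEnclosingCircle(T[:,:2].astype(np.float32))[0],1) if len(T) else None)
C=S['top'];D=np.hypot(C[...,0]-517,C[...,1]+413);P=C[(D<50)&(C[...,2]>14)&(C[...,2]<70)];print('jar',cv2.minEnclosingCircle(P[:,:2].astype(np.float32)))
print(monitor.get_state()['position'])
```

```text
J off [1.1 1.1] r 29.4 hi-lo [-0.3  0.1] top z 106.5 want 106 topcam [612.5 -92.1]
S off [-0.4 -0.4] r 11.0 hi-lo [ 0.2 -0.1] top z 82.6 want 82 topcam [612.   86.3]
L off [-1.4 -0.5] r 22.6 hi-lo [-0.3 -0.2] top z 97.9 want 98 topcam [472.4 261. ]
M off [-0.3 -0.5] r 16.6 hi-lo [0.1 0.2] top z 90.2 want 90 topcam [444.2 -75.6]
jar ((518.316162109375, -412.04327392578125), 28.746328353881836)
[341.68796265 -77.37720558 211.28277017]
```

View pics/scene9.png

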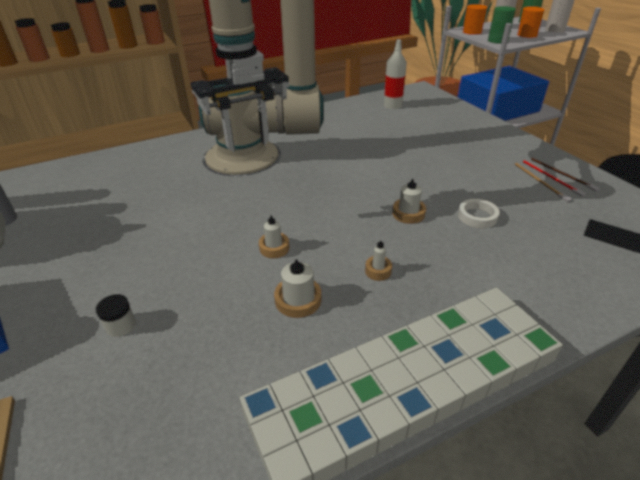

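View pics/top9.png

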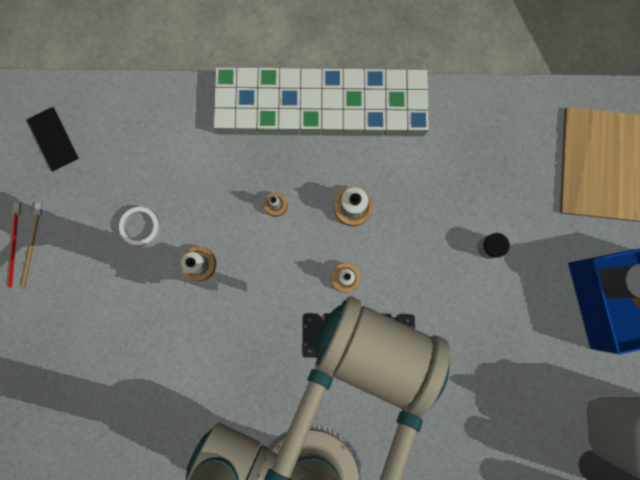

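Both views show all four bottles upright in their stands. The jar at (496,245) and the tape at (138,226) are where they were, and the gripper is clear. Handing in.

```bash
python3 -c "
from bench import job;print(job.job_done())"
```

```text
the job is handed in; nothing more can be done
None
```

I stood all four bottles upright in the stands of their own size and handed the job in after about 23 s of robot time, with no bottle knocked over.

- **Fit:** the scene camera puts each bottle within about 1.6 mm of its stand's centre (limit 9 mm). The top camera agrees to within 2 to 3 mm, about its calibration error.
- **Seating:** nozzle tops measured 82.6, 90.2, 97.9 and 106.5 mm. Bottles down on the well floor should read 82, 90, 98 and 106 mm. No tilt showed.
- **Bystanders and robot:** the jar measured within about 1.5 mm of its starting place. I checked the tape roll only by its unchanged position in the top picture, because its depth-based measurement had failed at the start. The gripper was open and clear of everything.

The two cameras differ by a near-constant 2 mm or so, so I worked from their mean and from differences within one view. No check failed in a way that affected the result.

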